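Clear and close the label-scrap trap

TASK

The open label-scrap trap of the bottle washer has to be closed, but a bottle is draining in it and a scraper lies across its mouth: stand the bottle upright on the table and lay the scraper on the table, both clear of the trap. Then fit the steel cover: tilt it, tuck one long edge under the wide rear lip, press it back against the sprung rail there, level it down inside the front keeper and let the spring push it forward, so that it lies flat on its ledges, held under both the lip and the keeper. Do not knock over the other bottles or the jar.

Things in the scene. Friction and masses are not known exactly. Their poses are not given: they have to be found in the camera images.
- trap: Low open grey box screwed to the table, 148 (x) x 208 (y) x 52 mm high, walls 6 mm. Origin: centre of its underside; z up; x from the narrow front keeper to the wide rear lip, y along both. Well floor at z = 12; inside 196 mm in y. Inner face of the front wall x = -68. Two ledges, tops at z = 38, carry the cover: front x -68 to -60, rear x +36 to +68. Screw feet at the -y wall reach to y = -121.
- lip_edge (a point): Middle of the lower front edge of the rear lip, at x = +43, z = 48 mm of the trap; axes as the trap's. The lip is a steel strip, trap x +43 to +74, z 48 to 52, over a slot 10 mm high above the rear ledge; 7 mm of that ledge shows in front of the lip.
- keeper_edge (a point): Middle of the upper inner edge of the front keeper, at x = -63, z = 52 mm of the trap; axes as the trap's. The keeper is a steel strip, trap x -74 to -63, z 44 to 52. The clear mouth from keeper to lip is 106 mm, less than the cover's 120 mm.
- seat (a point): Where the origin of the seated cover (centre of its underside) must lie: x = -8, y = 0, z = 38 mm of the trap; axes as the trap's. The cover's z points up and its x lies along the trap's x, either way round.
- hose_tails (a point): Midway between two brass hose tails, 21 mm thick, that stick out 34 mm from the trap's +y wall at z = 26, x = -34 and +34 mm of the trap.
- rail (a joint): Sprung brass rail (150 mm long, 9 mm high) in the slot under the rear lip; in m: 0 = sprung forward (front face at trap x = +50 mm), 0.012 = fully back (x = +62). Pushes towards the keeper with 6 N at 0, rising evenly to 13 N at 0.012. The seated cover holds it at about 0.002; a level cover's front edge passes inside the keeper only at 0.007 or more.
- cover: Loose steel plate, 120 (x) x 190 (y) x 4 mm, 0.3 kg, lying flat on the table with its grip up. Origin: centre of its underside, z up. In its middle stands a black flat-sided grip, 12 mm thick (x), 76 mm long (y), its top 34 mm above the underside. The plate is symmetrical: either long edge may go under the lip. It fits between the trap's side walls with 3 mm to spare on each side.
- bottle: Olive-green half bottle with a black neck standing upright in the trap's well, 0.36 kg, origin at the centre of its underside, z up: body 62 mm across up to 129 mm, neck (solid from there to the top at 232 mm) 28 mm across.
- scraper: Red plastic label scraper, 186 (x) x 36 (y) x 13 mm high, 0.05 kg, lying flat across the trap on keeper and lip, beside the bottle. Origin: centre of its underside, x along it.
- clear_bottle: Bystander: clear glass half bottle, 60 mm across, 240 mm high, standing on the table at the far right; origin under its centre.
- soda_jar: Bystander: jar with a green lid, 68 mm across, 90 mm high, standing on the table at the far right; origin under its centre.
- bare_spot (a point): Middle of a bare stretch of table between trap and cover, 160 mm (world x) by 230 mm (world y), on the table top. The front edge of the table lies 93 mm nearer the robot.
- tub_rim (a point): Point of the rim nearest the robot of the big blue tub that stands fixed at the back of the table: its centre lies 208 mm further in world x; it is 330 mm across at the table and about 430 mm across at the rim, 0.30 m above the table, with two handles up to 0.38 m. Keep arm and load clear of it.

How it is judged:
On the way, in this order (a step that is already met when the one before it is completed fails the run):
1. the bottle stands upright on the table and the scraper lies on it, both clear of the trap (height (world z) of bottle below 0.006 m and angle between bottle's own z axis and vertical below 0.1 rad and contact force between each of bottle, scraper and trap below 0.05 N and height (world z) of scraper below 0.03 m and (x of bottle in the frame of trap above 0.1 m or x of bottle in the frame of trap below -0.1 m or y of bottle in the frame of trap above 0.13 m or y of bottle in the frame of trap below -0.13 m) and (x of scraper in the frame of trap above 0.09 m or x of scraper in the frame of trap below -0.09 m or y of scraper in the frame of trap above 0.12 m or y of scraper in the frame of trap below -0.12 m)), for 0.2 s.
2. the cover presses the sprung rail back under the lip (value of joint rail above 0.005 m and contact force between cover and rail above 1 N), for 0.05 s.
At the end, for the whole second after the job is handed in: The cover lies flat (0.03 rad) on both ledges, sprung forward under the keeper with its rear edge under the lip (within 2.5 mm along x and z, 6 mm along y); bottle upright and scraper lying on the table, both outside the trap and not touching it, all at rest (all of step 1 and x of cover in the frame of trap between -0.0105 and -0.005 m and y of cover in the frame of trap between -0.006 and 0.006 m and z of cover in the frame of trap between 0.036 and 0.0405 m and angle between cover's own z axis and vertical below 0.03 rad and linear speed of each of cover, bottle, scraper below 0.02 m/s).
It fails at once if the clear bystander bottle or the jar is knocked over (angle between any of clear_bottle, soda_jar's own z axis and vertical above 0.4 rad).
It fails at once if the cleared bottle is knocked over (angle between bottle's own z axis and vertical above 0.7 rad).
It also fails if it takes over 70 s, if anything falls off the work surface, if the arm or the gripper's body presses on something with over 40 N, if the wrist force passes 120 N, or if a joint passes its speed limit or range.

ROBOT

A 6-joint arm with a two-finger parallel gripper is mounted at the origin on a cart in front of the work surface, level with it; the furniture and walls round the work are solid. World frame = base frame: x ahead of the robot, y to its left, z up, the work surface at z = 0. Lengths are in m, angles in rad, forces in N, time in s.
With the tool pointing down it reaches from about 0.325 to 0.9 m from the base axis. Payload 6.1 kg.
Tool frame: the origin (TCP) lies at the very end of the fingers, on their centre line; the grasp point (between the pads) lies manip.hold_point_z behind it (manip.hold_point_z is the distance from the TCP to the grasp point, in m); z points along the fingers, y is the line along which they close (so a half turn about z gives the same grasp; the last joint's range is limited). The gripper opens to 87 mm and grips with 3 to 60 N. Pads are 19 mm wide; open, the fingers measure 117 mm over their backs; the gripper's body (75 mm by 190 mm) begins 51 mm behind the grasp point.
Start: joints at [1.142, 0.22, 1.526, -0, 1.395, -0.126], TCP at [0.186, 0.597, 0.223] pointing down, gripper open.
Joint ranges: [-2.98, 2.98], [-0.91, 2.08], [0.09, 2.57], [-1.24, 4.39], [0.2, 2.65], [-2.68, 2.68]. Speed limits (rad/s): [2.57, 2.57, 3.01, 3.14, 3.14, 3.14].

INTERFACE

Orientations are given as a unit quaternion [w, x, y, z].
In Python, from station import manip gives the robot as it stands.
- The arm moves only by the shell command python3 nudge.py [FORCE], which reads ROWS from standard input. ROWS is one flat JSON list of numbers that holds 1 to 12 rows one after another, with no inner brackets; each row has 7 numbers: a rotation vector rx, ry, rz in normalised numbers (1 is 2 pi rad), then dx, dy, dz in shares of the most that a row can go, 1 being 62.5 mm, then the finger opening in m; each row shifts and turns the commanded pose from where the row before left it, along the tool's axes as they then stand; what a row does not reach is not made up. A row lasts 1/8 s, in which the tool goes at most 0.0625 m and 0.188 rad, less where a joint would pass 70% of its speed; a pose out of reach is approached as far as the arm can. The fingers move at their own pace and stop on an object; FORCE is the grip in N (left out, the last holds). Time passes only in rows, so rows that do not move let the fingers close. It prints the time, the measured TCP pose, the force, the opening and the grip force at its end. Shift and turn numbers lie between -1 and 1, and a call with a number outside is refused. Input that does not fit is refused with a message, and nothing moves.
- manip.get_state(): the state, without advancing time (a new reading comes with each control period).
- manip.capture(name): name is "scene" or "top"; returns a dict with "img" (400x640x3 uint8, red, green, blue), "z_map" (400x640 float32, m along the optical axis (not along the pixel's ray), 0 where there is no reading), "K" (3x3 intrinsics, pixels), "R" (3x3) and "t" (3): a world point X has camera coordinates R X + t. Camera axes: x right, y down, z forward; pixel columns grow to the right and rows downward; lengths in m; the calibration is good to about 2 mm. A picture is of the moment at which its call begins.
- manip.finish_job(): hands the job in; it is judged then, once.
The state is a dict: "t": time; "q": joint angles; "joint_velocities": joint speeds; "joint_efforts": joint torques, N m; "eef_pos": TCP position; "orientation": TCP orientation; "ft_force": force on the tool from outside, world axes, zero at the start; "moment": the same for the moment, N m; "opening": finger opening in m; "grasp_force": force on a finger pad.
Only numpy, scipy, OpenCV 4.12 (cv2) and the standard library are available. Lean on these libraries where they do the work, as an engineer would, in place of code of your own. Each camera call takes 0.05 s, during which the arm holds its last target. There are 200 camera calls.

## Working session

There is one attempt and no reset: what is moved stays moved. The work goes in short steps, Python scripts to look and compute and a shell command to move; the robot and the scene stay as the last step left them, time stands still between calls to the robot, and variables do not carry over. Pictures are saved under pics/ and viewed, at most 10 in all, crops included, and the job is handed in when it is done.

```bash
ls; mkdir -p pics; python3 - <<'E'
from station import manip
import cv2,numpy as np
for n in("scene","top"):
    c=manip.capture(n); cv2.imwrite(f"pics/{n}0.png",c["img"][:,:,::-1]); np.savez(f"{n}0.npz",**c)
    print(n,c["K"].tolist(),c["R"].round(4).tolist(),c["t"].round(4).tolist())
print(manip.get_state(),manip.hold_point_z)
E
```

```text
nudge.py
pics
station.py
scene [[470.1817044030803, 0.0, 321.24271414756583], [0.0, 470.1817044030803, 197.1321710518832], [0.0, 0.0, 1.0]] [[-0.9926, 0.1208, -0.0102], [0.1046, 0.8104, -0.5764], [-0.0613, -0.5733, -0.8171]] [0.5986, -0.0314, 1.649]
top [[386.3776463578356, 0.0, 316.77922353428346], [0.0, 386.3776463578356, 193.87059504541563], [0.0, 0.0, 1.0]] [[0.0257, -0.9996, -0.0083], [-0.9943, -0.0247, -0.1035], [0.1033, 0.0109, -0.9946]] [0.0625, 0.6261, 1.3513]
{'t': 0.1, 'q': array([ 1.14188916e+00,  2.21191664e-01,  1.52749300e+00, -3.03085243e-05,
        1.39472684e+00, -1.26111280e-01]), 'joint_velocities': array([ 0.0010941 , -0.00299084, -0.00478371,  0.00021943,  0.00121517,
       -0.00024506]), 'joint_efforts': array([ 1.33323349e-03, -4.95941412e+01, -3.88523197e+01,  7.03340862e-02,
        5.14731277e-02, -4.69385623e-05]), 'eef_pos': array([0.18614955, 0.59603662, 0.22152112]), 'orientation': array([-2.34800231e-04,  1.50817534e-01,  9.88561199e-01, -8.78718127e-04]), 'ft_force': array([ 0.07159828, -0.44308326, -0.09511775]), 'moment': array([-0.06576661,  0.01785349, -0.0105789 ]), 'grasp_force': 0.0, 'opening': 0.08724388005637543} 0.0187
```

View pics/scene0.png

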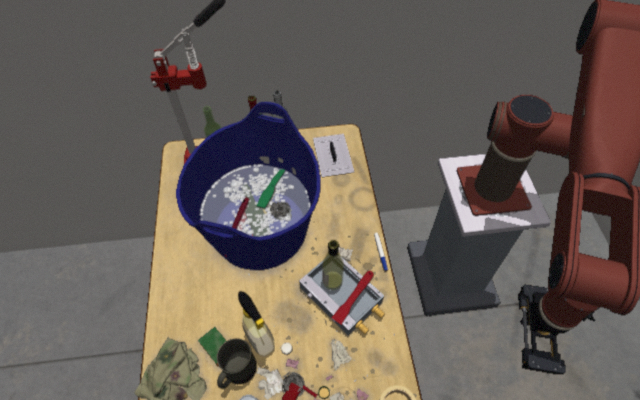

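View pics/top0.png

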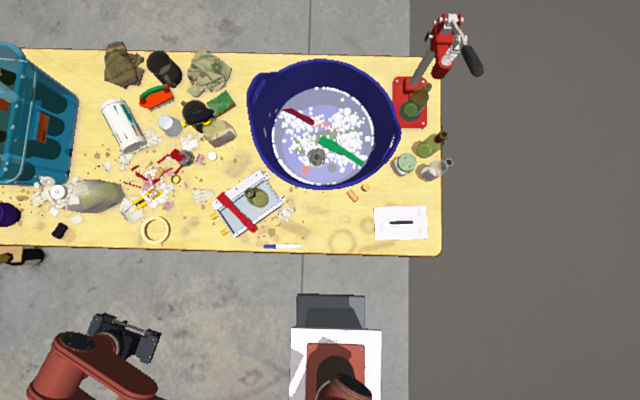

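The scene view shows the trap at (342,290), with the bottle neck at (333,247), the red scraper at (355,297) and brass tails at (362,328) and (378,313). The cover is at (333,156). In the top view, the trap is at (248,203), the cover is at (400,223), and the clear bottle and jar are near (435,170) and (403,165). I'll enlarge these.

```bash
cat > h.py <<'E'
import numpy as np,cv2
from station import manip
def proj(c,X):
    X=np.atleast_2d(X);p=(c["R"]@X.T).T+c["t"];return (p@c["K"].T)[:,:2]/p[:,2:]
def atz(c,uv,z):
    d=np.linalg.solve(c["K"],np.r_[uv,1.]);o=-c["R"].T@c["t"];d=c["R"].T@d
    return o+d*(z-o[2])/d[2]
def cloud(c):
    v,u=np.mgrid[:400,:640];d=c["z_map"]
    P=np.stack([u,v,np.ones_like(u)],-1)@np.linalg.inv(c["K"]).T*d[...,None]
    return (P-c["t"])@c["R"]
def crop(c,u0,v0,w,h,s,f):
    im=cv2.resize(c["img"][v0:v0+h,u0:u0+w,::-1],None,fx=s,fy=s,interpolation=cv2.INTER_CUBIC)
    for k in range(0,w,10): cv2.putText(im,str(u0+k),(k*s,8),0,.3,(255,255,255),1);cv2.line(im,(k*s,0),(k*s,3),(0,0,255),1)
    for k in range(10,h,10): cv2.putText(im,str(v0+k),(0,k*s+3),0,.3,(255,255,255),1)
    cv2.imwrite(f,im)
E
python3 - <<'E'
from h import *
T=np.load("top0.npz");S=np.load("scene0.npz")
a=lambda c:dict(c)
T,S=a(T),a(S)
crop(T,205,160,90,80,8,"p1.png");crop(T,365,200,70,45,8,"p2.png")
crop(S,295,230,95,110,7,"p3.png");crop(S,305,125,55,60,7,"p4.png")
A,B=cv2.imread("p1.png"),cv2.imread("p2.png")
# bottom-left joint picture: 
cv2.imwrite("pics/t1.png",A[:600])
C,D=cv2.imread("p3.png"),cv2.imread("p4.png")
# side-by-side within 800x600
C=C[:600,:]
cv2.imwrite("pics/s1.png",C)
W=np.zeros((420,560+1,3),np.uint8)
E=np.zeros((420,800,3),np.uint8);E[:360,:400]=cv2.resize(B,(400,257)).shape[0] and 0
b=cv2.resize(B,None,fx=.75,fy=.75);E[:b.shape[0],:b.shape[1]]=b;d=D[:, :800-b.shape[1]]
E[:d.shape[0],b.shape[1]:b.shape[1]+d.shape[1]]=d
cv2.imwrite("pics/c1.png",E)
P=cloud(T)
for n,c in(("T",T),("S",S)):
    P=cloud(c)
    for uv in ([(257,190),(237,212),(400,223),(390,215),(300,215),(248,203)] if n=="T" else [(333,247),(355,297),(333,152),(345,165),(333,268)]): print(n,uv,P[uv[1],uv[0]].round(4))
E
```

```text
T (257, 190) [0.6179 0.2703 0.1696]
T (237, 212) [0.5504 0.3542 0.0661]
T (400, 223) [ 0.5278 -0.2194  0.0335]
T (390, 215) [ 0.5568 -0.1892  0.004 ]
T (300, 215) [ 0.5489  0.138  -0.0028]
T (248, 203) [0.587  0.3276 0.0109]
S (333, 247) [0.6054 0.2967 0.2438]
S (355, 297) [0.5493 0.3678 0.0639]
S (333, 152) [ 0.5345 -0.2075  0.0349]
S (345, 165) [ 0.4954 -0.1679  0.0024]
S (333, 268) [0.6066 0.3127 0.1533]
```

View pics/t1.png

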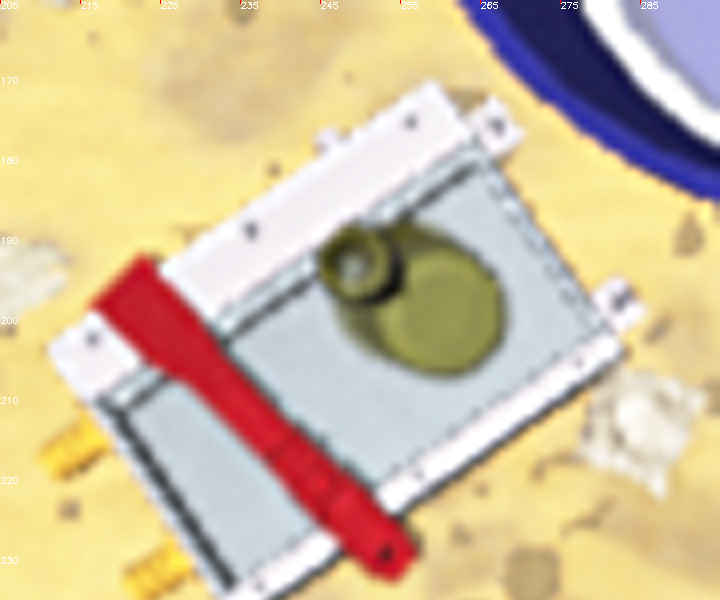

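View pics/s1.png

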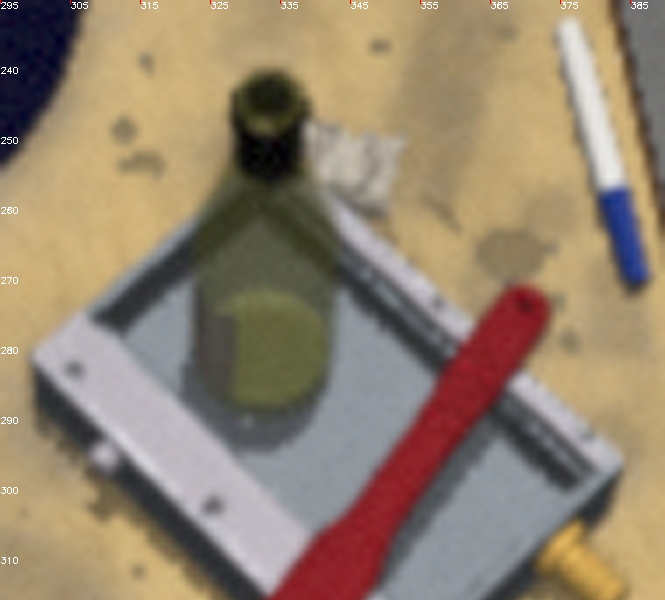

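View pics/c1.png

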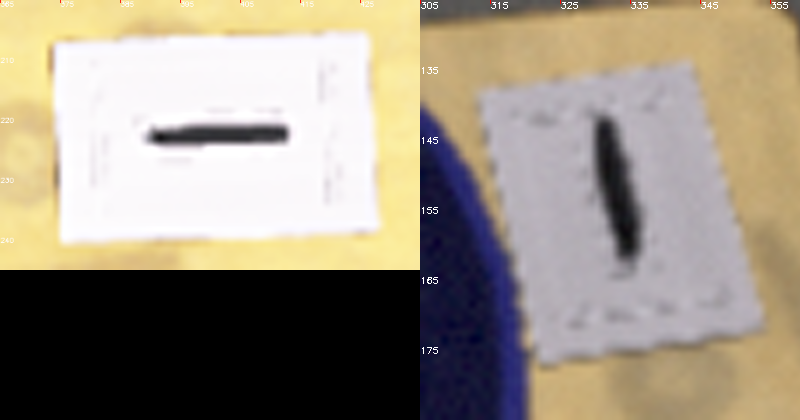

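Both crops read well. In the top crop, the trap corners are at (50,350), (435,82) and (628,348), and the bottle mouth is at (355,265). In the scene crop, the mouth is at (270,95) and trap corners are at (35,355) and (622,462). The cover outline and grip show in the third picture. Next I'll fit poses from both views.

```bash
cat > fit.py <<'E'
from h import *
from scipy.optimize import least_squares
T=dict(np.load("top0.npz"));S=dict(np.load("scene0.npz"))
px=lambda p,u0,v0,s:np.c_[u0+(np.array(p)[:,0]+.5)/s-.5, v0+(np.array(p)[:,1]+.5)/s-.5]
def pose(obs,g,fitz=False):
    def f(q):
        c,s=np.cos(q[2]),np.sin(q[2]);r=[]
        for cam,M,uv in obs:
            M=np.array(M,float)/1000
            X=np.c_[q[0]+c*M[:,0]-s*M[:,1],q[1]+s*M[:,0]+c*M[:,1],M[:,2]+(q[3] if fitz else 0)]
            r.append((proj(cam,X)-uv).ravel())
        return np.concatenate(r)
    r=least_squares(f,g);return r.x.round(4),r.fun.round(1)
t=lambda p:px(p,205,160,8);s=lambda p:px(p,295,230,7)
ot=(T,[(74,104,52),(74,-104,52),(-74,-104,52),(43,-104,52),(43,104,52)],t([(50,350),(435,82),(628,348),(472,125),(93,402)]))
os=(S,[(74,-104,52),(43,-104,52),(-74,104,52)],s([(35,355),(85,313),(622,462)]))
if __name__=="__main__":
    for o in([ot],[os],[ot,os]): print("trap",pose(o,[.58,.32,.63]))
    print("trap z",pose([ot,os],[.58,.32,.63,0],True))
    c1=px([(53,44),(367,33),(380,230),(62,243)],365,200,6);c2=px([(60,93),(273,62),(345,328),(120,363)],305,125,7)
    M1=[(60,95,4),(60,-95,4),(-60,-95,4),(-60,95,4)];M2=[(60,-95,4),(-60,-95,4),(-60,95,4),(60,95,4)]
    for o in([(T,M1,c1)],[(S,M2,c2)],[(T,M1,c1),(S,M2,c2)]): print("cover",pose(o,[.53,-.21,0]))
    print("cover z",pose([(T,M1,c1),(S,M2,c2)],[.53,-.21,0,0],True))
    g=px([(150,137),(288,133)],365,200,6);print("grip ends z34",[atz(T,x,.034).round(4) for x in g])
    m1,m2=t([(355,265)])[0],s([(270,95)])[0]
    print("mouth",least_squares(lambda X:np.r_[proj(T,X)[0]-m1,proj(S,X)[0]-m2],[.6,.3,.24]).x.round(4),atz(T,m1,.244).round(4),atz(S,m2,.244).round(4))
    for p in [(120,278),(405,563),(258,418),(235,370),(325,495)]: print("scraper top",atz(T,t([p])[0],.065).round(4))
    print("scr low end scene",atz(S,s([(527,293)])[0],.065).round(4), "low-end both", least_squares(lambda X:np.r_[proj(T,X)[0]-t([(405,563)])[0],proj(S,X)[0]-s([(535,292)])[0]],[.6,.3,.06]).x.round(4))
    for n,uv,z in(("rim",(330,187),.3),("freeL",(188,222),0),("bareR",(330,215),0),("tableedge",(330,250),0),("jar",(404,163),.09),("clear",(450,161),.24)): print(n,atz(T,uv,z).round(3))
    P=cloud(T); 
    for uv in[(330,187),(330,189),(300,183),(270,170),(188,222),(188,212),(330,215)]:print(uv,P[uv[1],uv[0]].round(3))
E
python3 fit.py
```

```text
trap (array([0.5841, 0.3238, 0.6506]), array([-0. , -0.2,  0.1, -0.8, -0. , -0.4,  0.5,  0.9, -0.5,  0.5]))
trap (array([0.5838, 0.3299, 0.6352]), array([-0.8,  0.1, -0.2, -0.4,  1. ,  0.2]))
trap (array([0.5839, 0.3265, 0.6425]), array([-0.8, -0.4, -0.4, -0.6, -0.8, -0.1, -0.1,  1. , -1.3,  0.3, -1. ,
       -0.6, -0.5, -1.2,  0.8, -1.2]))
trap z (array([ 0.5841,  0.3258,  0.6429, -0.0085]), array([ 0.1, -0.2,  0.2, -0.3, -0.4,  0.1,  0.4,  1.3, -0.4,  0.4, -1. ,
        0.4, -0.5, -0.2,  0.4, -0.2]))
cover (array([ 0.5309, -0.2272,  0.0621]), array([-0. , -0. , -0.1, -0.1, -0.1,  0.2,  0.2, -0. ]))
cover (array([ 0.5321, -0.2233,  0.0534]), array([-0.3, -0.3,  0.1, -0.1,  0.4,  0.2, -0.2,  0. ]))
cover (array([ 0.5314, -0.2259,  0.058 ]), array([-0.3, -0.3, -0.4, -0.2, -0.5,  0.2, -0.2, -0.3, -0.3, -0.7,  0.1,
       -0.6,  0.6, -0.4,  0. , -0.5]))
cover z (array([ 0.5312, -0.2286,  0.0582, -0.0063]), array([ 0.2, -0.1, -0.1,  0. , -0.3,  0.2,  0.3, -0.2, -0.3, -0.1, -0. ,
       -0. ,  0.5,  0.1, -0. , -0. ]))
grip ends z34 [array([ 0.5289, -0.1824,  0.034 ]), array([ 0.5333, -0.2638,  0.034 ])]
mouth [0.6023 0.2828 0.2391] [0.6009 0.2821 0.244 ] [0.6034 0.2853 0.244 ]
scraper top [0.6109 0.4185 0.065 ]
scraper top [0.4899 0.2883 0.065 ]
scraper top [0.5511 0.3551 0.065 ]
scraper top [0.5718 0.3661 0.065 ]
scraper top [0.5184 0.3243 0.065 ]
scr low end scene [0.4926 0.2939 0.065 ] low-end both [0.4888 0.2899 0.0571]
rim [0.617 0.038 0.3  ]
freeL [0.513 0.546 0.   ]
bareR [0.551 0.028 0.   ]
tableedge [0.425 0.026 0.   ]
jar [ 0.733 -0.221  0.09 ]
clear [ 0.714 -0.329  0.24 ]
(330, 187) [0.62  0.037 0.279]
(330, 189) [0.615 0.037 0.274]
(300, 183) [0.631 0.126 0.269]
(270, 170) [0.667 0.217 0.272]
(188, 222) [0.513 0.545 0.001]
(188, 212) [ 0.549  0.548 -0.   ]
(330, 215) [0.551 0.028 0.   ]
```

```bash
cat > plan.py <<'E'
import sys,json
from h import *
from scipy.spatial.transform import Rotation as R
# plan.py x y z phi [tilt]: phi=world angle of tool y; tilt about world axis perpendicular to tool y (rot of tool about tool x)
def Rt(phi,tilt=0):
    y=np.array([np.cos(phi),np.sin(phi),0]);z=np.array([0,0,-1.]);x=np.cross(y,z)
    return R.from_matrix(np.c_[x,y,z])*R.from_rotvec([tilt,0,0])
if __name__=="__main__":
    a=[float(v) for v in sys.argv[1:]];s=manip.get_state();w,x,y,z=s["orientation"];C=R.from_quat([x,y,z,w])
    G=Rt(a[3],a[4] if len(a)>4 else 0);rv=(C.inv()*G).as_rotvec();d=np.array(a[:3])-s["eef_pos"]
    print("t",round(s["t"],2),"pos",s["eef_pos"].round(4),"rot",rv.round(4),"then shift",G.inv().apply(d).round(4),"dist",np.linalg.norm(d).round(3),"| shift in present axes",C.inv().apply(d).round(4),"F",s["ft_force"].round(2),"op",round(s["opening"],4),"gf",round(s["grasp_force"],2))
E
python3 plan.py .6025 .2835 .285 .643
```

```text
t 0.1 pos [0.1861 0.596  0.2215] rot [-1.80e-03  4.00e-04  6.25e-01] then shift [-0.4998  0.1458 -0.0635] dist 0.524 | shift in present axes [-0.4906 -0.1743 -0.0633] F [ 0.07 -0.44 -0.1 ] op 0.0872 gf 0.0
```

The manual's scale: shifts go in shares of 62.5 mm and turns go in shares of 2 pi rad. Converting my numbers, -0.062 m is -0.992, 0.157 rad / 6.2832 = 0.025.

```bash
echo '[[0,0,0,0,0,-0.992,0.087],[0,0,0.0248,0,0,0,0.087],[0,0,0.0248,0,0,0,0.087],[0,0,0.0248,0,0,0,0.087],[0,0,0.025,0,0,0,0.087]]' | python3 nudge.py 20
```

```text
refused: ROWS must be one flat list, 7 numbers to a row, no inner brackets. Nothing was moved.
```

The error is about the shape of the input: one flat list, 7 numbers to a row, no inner brackets. Fixing that and sending the same move.

```bash
echo '[0,0,0,0,0,-0.992,0.087,0,0,0.0248,0,0,0,0.087,0,0,0.0248,0,0,0,0.087,0,0,0.0248,0,0,0,0.087,0,0,0.025,0,0,0,0.087]' | python3 nudge.py 20
echo '[0,0,0,-0.8,0.2336,0,0.087,0,0,0,-0.8,0.2336,0,0.087,0,0,0,-0.8,0.2336,0,0.087,0,0,0,-0.8,0.2336,0,0.087,0,0,0,-0.8,0.2336,0,0.087,0,0,0,-0.8,0.2336,0,0.087,0,0,0,-0.8,0.2336,0,0.087,0,0,0,-0.8,0.2336,0,0.087,0,0,0,-0.8,0.2336,0,0.087,0,0,0,-0.8,0.2336,0,0.087,0,0,0,0,0,0,0.087]' | python3 nudge.py
python3 plan.py .6025 .2835 .187 .643; python3 - <<'E'
from h import *
T,S=manip.capture("top"),manip.capture("scene")
for c in(T,S): print(proj(c,[manip.get_state()["eef_pos"]]))
np.savez("top1.npz",**T)
crop(T,225,150,70,60,6,"a.png");crop(S,295,200,65,85,6,"b.png")
A,B=cv2.imread("a.png"),cv2.imread("b.png");E=np.zeros((520,800,3),np.uint8);E[:360,:400]=A[:,:400];E[:510,410:800]=B;cv2.imwrite("pics/g1.png",E)
E
```

```text
t: 0.72
eef_pos: [0.1862, 0.5963, 0.2839]
orientation: [0.0, 0.45, 0.893, -0.001]
ft_force: [-0.6, -0.7, -0.1]
opening: 0.0871
grasp_force: 0.0
t: 2.1
eef_pos: [0.6052, 0.2808, 0.2831]
orientation: [-0.0, 0.45, 0.893, -0.001]
ft_force: [0.2, 0.3, 0.3]
opening: 0.0872
grasp_force: 0.0
t 2.1 pos [0.6052 0.2808 0.2831] rot [-0.0018  0.0004 -0.0047] then shift [ 0.0038 -0.0005  0.0961] dist 0.096 | shift in present axes [ 0.0038 -0.0004  0.0961] F [0.2  0.31 0.31] op 0.0872 gf 0.0
[[245.99044443 190.57981462]]
[[333.44258008 234.9432322 ]]
```

View pics/g1.png

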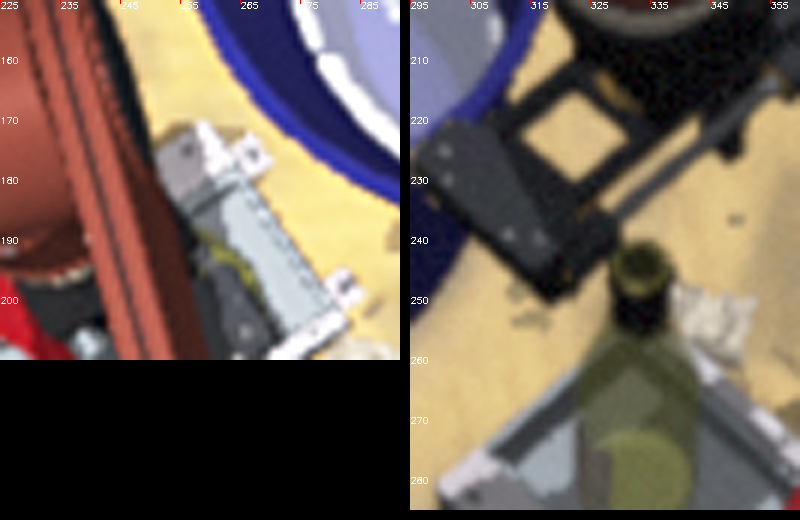

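The view shows the jaw at (318,245), straddling the neck at (333,245), and nothing is touching. I'll descend and grip the neck.

In the tool's units: 0.032 m is 0.512, 0.0038 m is 0.0608.

```bash
echo '[0,0,0,0.0608,0,0.512,0.087,0,0,0,0,0,0.512,0.087,0,0,0,0,0,0.512,0.087,0,0,0,0,0,0,0.04,0,0,0,0,0,0,0.035]' | python3 nudge.py 25
echo '[0,0,0,0,0,0,0.0,0,0,0,0,0,0,0.0,0,0,0,0,0,0,0.0]' | python3 nudge.py 25; python3 plan.py .6025 .2835 .187 .643
```

```text
t: 2.82
eef_pos: [0.6007, 0.2881, 0.1901]
orientation: [0.001, 0.447, 0.895, 0.001]
ft_force: [0.7, -0.2, -0.1]
opening: 0.0745
grasp_force: 0.0
t: 3.2
eef_pos: [0.601, 0.2871, 0.1893]
orientation: [0.0, 0.447, 0.894, 0.0]
ft_force: [0.2, -0.8, -0.6]
opening: 0.0448
grasp_force: 0.0
t 3.2 pos [0.601  0.2871 0.1893] rot [ 0.001   0.0003 -0.0001] then shift [-0.0037 -0.001   0.0023] dist 0.004 | shift in present axes [-0.0037 -0.001   0.0023] F [ 0.23 -0.78 -0.62] op 0.0448 gf 0.0
```

In the tool's units: -0.003 m is -0.048, 0.002 m is 0.032.

```bash
echo '[0,0,0,-0.048,0,0.032,0.0,0,0,0,0,0,0,0.0,0,0,0,0,0,0,0.0,0,0,0,0,0,0,0.0]' | python3 nudge.py 25; python3 plan.py .6025 .2835 .187 .643
```

```text
t: 3.7
eef_pos: [0.6024, 0.2844, 0.1861]
orientation: [-0.0, 0.447, 0.894, -0.0]
ft_force: [0.3, -0.6, -2.1]
opening: 0.027
grasp_force: 25.0
t 3.7 pos [0.6024 0.2844 0.1861] rot [-0.0007 -0.0001 -0.0001] then shift [-0.0008 -0.0005 -0.0009] dist 0.001 | shift in present axes [-0.0008 -0.0005 -0.0009] F [ 0.3  -0.65 -2.12] op 0.027 gf 24.98
```

In the tool's units: 0.0374 m is 0.5984, -0.02 m is -0.32.

```bash
echo '[0,0,0,0,0,-0.32,0.0,0,0,0,0,0,-0.4,0.0,0,0,0,0,0,-0.4,0.0,0,0,0,0.5984,0.1984,0,0.0,0,0,0,0.5984,0.1984,0,0.0,0,0,0,0.5984,0.1984,0,0.0,0,0,0,0.5984,0.1984,0,0,0,0,0,0.5984,0.1984,0,0,0,0,0,0.5984,0.1984,0,0,0,0,0,0.5984,0.1984,0,0,0,0,0,0,0,0,0,0,0,0,0,0,0,0]' | python3 nudge.py
echo '[0,0,0,0,0,0.48,0.0,0,0,0,0,0,0.48,0.0,0,0,0,0,0,0.24,0.0,0,0,0,0,0,0,0]' | python3 nudge.py; python3 plan.py .513 .546 .175 .643
```

```text
t: 5.2
eef_pos: [0.5151, 0.546, 0.2572]
orientation: [0.0, 0.447, 0.894, -0.0]
ft_force: [0.7, -0.0, -2.7]
opening: 0.0271
grasp_force: 25.0
t: 5.7
eef_pos: [0.515, 0.5448, 0.1802]
orientation: [-0.0, 0.448, 0.894, -0.001]
ft_force: [-0.6, 0.2, -2.6]
opening: 0.0276
grasp_force: 25.0
t 5.7 pos [0.515  0.5448 0.1802] rot [-0.0028  0.0003 -0.0011] then shift [ 0.0021 -0.0009  0.0052] dist 0.006 | shift in present axes [ 0.0021 -0.0008  0.0052] F [-0.59  0.19 -2.62] op 0.0276 gf 25.0
```

In the tool's units: 0.003 m is 0.048, 0.002 m is 0.032.

```bash
echo '[0,0,0,0,0,0.048,0.0,0,0,0,0,0,0.032,0,0,0,0,0,0,0,0]' | python3 nudge.py;echo '[0,0,0,0,0,0.024,0.0,0,0,0,0,0,0,0]' | python3 nudge.py
```

```text
t: 6.08
eef_pos: [0.5152, 0.5463, 0.1772]
orientation: [0.0, 0.447, 0.894, 0.0]
ft_force: [0.2, -0.2, -2.5]
opening: 0.0274
grasp_force: 25.0
t: 6.32
eef_pos: [0.5149, 0.5461, 0.1749]
orientation: [-0.0, 0.447, 0.894, -0.0]
ft_force: [-0.1, -0.8, -2.6]
opening: 0.0272
grasp_force: 25.0
```

In the tool's units: 0.0015 m is 0.024.

```bash
echo '[0,0,0,0,0,0.024,0.0,0,0,0,0,0,0,0]' | python3 nudge.py; echo '[0,0,0,0,0,0.016,0.0,0,0,0,0,0,0,0]' | python3 nudge.py
```

```text
t: 6.58
eef_pos: [0.5151, 0.5463, 0.1741]
orientation: [0.0, 0.447, 0.894, 0.0]
ft_force: [-0.9, 0.2, -0.2]
opening: 0.0273
grasp_force: 25.0
t: 6.82
eef_pos: [0.5152, 0.5466, 0.1741]
orientation: [0.0, 0.447, 0.894, 0.001]
ft_force: [-1.6, -0.9, 5.0]
opening: 0.0274
grasp_force: 25.0
```

In the tool's units: -0.045 m is -0.72, -0.04 m is -0.64.

```bash
echo '[0,0,0,0,0,-0.016,0.08,0,0,0,0,0,0,0.08,0,0,0,0,0,0,0.08,0,0,0,0,0,0,0.08,0,0,0,0,0,0,0.08,0,0,0,0,0,-0.32,0.08,0,0,0,0,0,-0.72,0.08,0,0,0,0,0,-0.64,0.08,0,0,0,0,0,0,0.08]' | python3 nudge.py
python3 plan.py .5515 .355 .1 -.749; python3 - <<'E'
from h import *
T,S=manip.capture("top"),manip.capture("scene")
np.savez("top2.npz",**T);np.savez("scene2.npz",**S)
crop(T,160,170,110,80,3,"a.png");crop(S,310,250,100,130,4,"b.png")
A,B=cv2.imread("a.png"),cv2.imread("b.png");E=np.zeros((520,740,3),np.uint8);E[:240,:330]=A;E[:520,335:735]=B;cv2.imwrite("pics/g2.png",E)
E
```

```text
t: 7.95
eef_pos: [0.5169, 0.5478, 0.2867]
orientation: [0.002, 0.447, 0.894, 0.005]
ft_force: [-0.4, 0.4, -0.1]
opening: 0.0797
grasp_force: 0.0
t 7.95 pos [0.5169 0.5478 0.2867] rot [ 0.0088 -0.0085  1.3921] then shift [-0.1177  0.1567  0.1867] dist 0.271 | shift in present axes [-0.1752 -0.09    0.1856] F [-0.37  0.36 -0.11] op 0.0797 gf 0.0
```

View pics/g2.png

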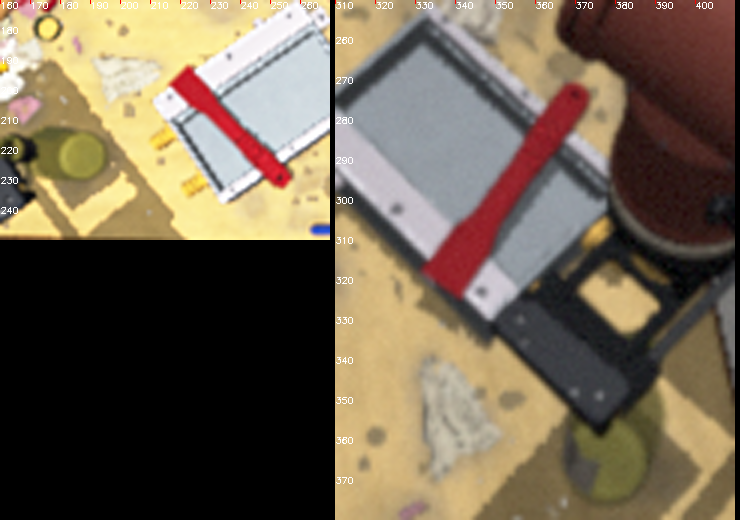

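The bottle stands upright at top (185,220). The scraper is fully visible: in the scene crop its wide end is at (442,284) and its tip at (575,92).

In the tool's units: 0.174 rad / 6.2832 = 0.0277.

```bash
python3 - <<'E'
from fit import *
sw,st=px([(107,284),(240,90)],310,250,4);tw,tt=px([(182,78),(284,181)],160,170,3)
for a,b in((sw,tw),(st,tt)): print(atz(S,a,.065).round(4),atz(T,b,.065).round(4))
print((atz(S,sw,.065)+atz(S,st,.065)+atz(T,tw,.065)+atz(T,tt,.065))/4)
E
echo '[0,0,0.0277,0,0,0,0.08,0,0,0.0277,0,0,0,0.08,0,0,0.0277,0,0,0,0.08,0,0,0.0277,0,0,0,0.08,0,0,0.0277,0,0,0,0.08,0,0,0.0277,0,0,0,0.08,0,0,0.0277,0,0,0,0.08,0,0,0.0277,0,0,0,0.08,0,0,0,0,0,0,0.08]' | python3 nudge.py
```

```text
[0.6123 0.431  0.065 ] [0.6062 0.4156 0.065 ]
[0.4937 0.2961 0.065 ] [0.4896 0.2912 0.065 ]
[0.55046763 0.35848037 0.065     ]
t: 9.18
eef_pos: [0.5145, 0.5456, 0.2766]
orientation: [0.0, 0.916, 0.4, -0.001]
ft_force: [0.3, 0.5, -0.4]
opening: 0.0796
grasp_force: 0.0
```

In the tool's units: 0.05 m is 0.8, 0.0388 m is 0.6208.

```bash
echo '[0,0,0,-0.4528,0.6208,0,0.08,0,0,0,-0.4528,0.6208,0,0.08,0,0,0,-0.4528,0.6208,0,0.08,0,0,0,-0.4528,0.6208,0,0.08,0,0,0,0,0,0.8,0.08,0,0,0,0,0,0.8,0.08,0,0,0,0,0,0.8,0.08,0,0,0,0,0,0.48,0.08,0,0,0,0,0,0,0.08]' | python3 nudge.py; python3 plan.py .551 .357 .05 -.749
```

```text
t: 10.3
eef_pos: [0.5487, 0.3561, 0.0944]
orientation: [0.0, 0.916, 0.401, -0.004]
ft_force: [0.5, 0.3, 0.3]
opening: 0.0799
grasp_force: 0.0
t 10.3 pos [0.5487 0.3561 0.0944] rot [-0.0029  0.0075  0.003 ] then shift [0.0022 0.0011 0.0444] dist 0.044 | shift in present axes [0.0025 0.0012 0.0443] F [0.55 0.27 0.28] op 0.0799 gf 0.0
```

In the tool's units: 0.025 m is 0.4, 0.021 m is 0.336.

```bash
echo '[0,0,0,0.032,0.016,0.4,0.08,0,0,0,0,0,0.336,0.06,0,0,0,0,0,0,0.03,0,0,0,0,0,0,0.0,0,0,0,0,0,0,0,0,0,0,0,0,0,0,0,0,0,0,0,0,0,0,0,0,0,0,0,0]' | python3 nudge.py 12; python3 plan.py .551 .357 .05 -.749
```

```text
t: 11.3
eef_pos: [0.554, 0.3585, 0.0531]
orientation: [-0.0, 0.917, 0.399, 0.0]
ft_force: [-1.0, -0.1, 2.9]
opening: 0.0296
grasp_force: 12.0
t 11.3 pos [0.554  0.3585 0.0531] rot [ 0.0003 -0.0007  0.0001] then shift [-0.0031 -0.0011  0.0031] dist 0.005 | shift in present axes [-0.0031 -0.0011  0.0031] F [-0.98 -0.12  2.94] op 0.0296 gf 12.0
```

In the tool's units: -0.05 m is -0.8, -0.047 m is -0.752, -0.15 rad / 6.2832 = -0.0239.

```bash
echo '[0,0,0,0,0,-0.48,0.0,0,0,0,0,0,-0.8,0.0,0,0,-0.0239,0,0,0,0.0,0,0,-0.0239,0,0,0,0.0,0,0,-0.0239,0,0,0,0.0,0,0,-0.0239,0,0,0,0.0,0,0,-0.0237,0,0,0,0.0,0,0,0,-0.752,-0.176,0,0,0,0,0,-0.752,-0.176,0,0,0,0,0,-0.752,-0.176,0,0,0,0,0,-0.752,-0.176,0,0]' | python3 nudge.py
echo '[0,0,0,-0.752,-0.176,0,0,0,0,0,-0.752,-0.176,0.48,0,0,0,0,-0.752,-0.176,0.48,0,0,0,0,0,0,0.56,0,0,0,0,0,0,0.24,0,0,0,0,0,0,0,0]' | python3 nudge.py;python3 plan.py .478 .03 .002 0
```

```text
t: 12.68
eef_pos: [0.509, 0.1689, 0.1324]
orientation: [0.0, 0.707, 0.707, -0.0]
ft_force: [0.8, 0.1, -0.7]
opening: 0.0296
grasp_force: 12.0
t: 13.42
eef_pos: [0.4759, 0.0298, 0.0218]
orientation: [-0.001, 0.707, 0.707, -0.001]
ft_force: [-0.8, -0.3, -0.8]
opening: 0.0297
grasp_force: 12.0
t 13.43 pos [0.4759 0.0298 0.0218] rot [-0.0023 -0.0003  0.0005] then shift [0.0002 0.0021 0.0198] dist 0.02 | shift in present axes [0.0002 0.0021 0.0198] F [-0.79 -0.29 -0.82] op 0.0297 gf 11.99
```

In the tool's units: 0.01 m is 0.16, 0.007 m is 0.112.

```bash
echo '[0,0,0,0,0,0.16,0,0,0,0,0,0,0.112,0,0,0,0,0,0,0,0]' | python3 nudge.py; echo '[0,0,0,0,0,0.024,0,0,0,0,0,0,0,0]' | python3 nudge.py
```

```text
t: 13.8
eef_pos: [0.4765, 0.0297, 0.0053]
orientation: [-0.0, 0.707, 0.707, -0.0]
ft_force: [-0.3, 0.5, -0.2]
opening: 0.0294
grasp_force: 12.0
t: 14.05
eef_pos: [0.4768, 0.0294, 0.0042]
orientation: [0.0, 0.707, 0.707, 0.0]
ft_force: [0.4, -0.7, -0.7]
opening: 0.0299
grasp_force: 12.0
```

In the tool's units: -0.04 m is -0.64, -0.03 m is -0.48, -0.058 rad / 6.2832 = -0.0092.

```bash
echo '[0,0,0,0,0,0.032,0,0,0,0,0,0,0,0.06,0,0,0,0,0,0,0.06,0,0,0,0,0,0,0.06,0,0,0,0,0,-0.48,0.06,0,0,0,0,0,-0.64,0.06,0,0,-0.0092,0,0,0,0.06,0,0,0,0,0,0,0.06]' | python3 nudge.py; python3 plan.py .5315 -.226 .06 .058
```

```text
t: 15.05
eef_pos: [0.477, 0.0293, 0.0725]
orientation: [0.0, 0.686, 0.727, 0.0]
ft_force: [-0.6, -0.6, -0.8]
opening: 0.06
grasp_force: 0.0
t 15.05 pos [0.477  0.0293 0.0725] rot [ 0.001   0.0002 -0.0004] then shift [-0.2581  0.0396  0.0125] dist 0.261 | shift in present axes [-0.258   0.0397  0.0126] F [-0.6  -0.55 -0.81] op 0.06 gf 0.0
```

In the tool's units: -0.043 m is -0.688, 0.012 m is 0.192.

```bash
echo '[0,0,0,-0.688,0.1056,0,0.06,0,0,0,-0.688,0.1056,0,0.06,0,0,0,-0.688,0.1056,0,0.06,0,0,0,-0.688,0.1056,0,0.06,0,0,0,-0.688,0.1056,0,0.06,0,0,0,-0.688,0.1056,0,0.06,0,0,0,0,0,0.192,0.06,0,0,0,0,0,0,0.06]' | python3 nudge.py; python3 plan.py .5315 -.226 .009 .058;  python3 - <<'E'
from h import *
T,S=manip.capture("top"),manip.capture("scene")
np.savez("top3.npz",**T);np.savez("scene3.npz",**S)
crop(T,205,162,85,78,8,"a.png");crop(S,295,235,95,105,7,"b.png")
A,B=cv2.imread("a.png"),cv2.imread("b.png");E=np.zeros((600,800,3),np.uint8);a=cv2.resize(A,None,fx=.6,fy=.6,interpolation=cv2.INTER_AREA);b=cv2.resize(B,None,fx=.58,fy=.58,interpolation=cv2.INTER_AREA)
E[:a.shape[0],:a.shape[1]]=a;E[:b.shape[0],410:410+b.shape[1]]=b[:,:390];cv2.imwrite("pics/g3.png",E)
E
```

```text
t: 16.05
eef_pos: [0.5292, -0.2245, 0.0576]
orientation: [-0.003, 0.687, 0.727, -0.0]
ft_force: [0.4, 0.6, -0.3]
opening: 0.0602
grasp_force: 0.0
t 16.05 pos [ 0.5292 -0.2245  0.0576] rot [-0.0041 -0.0032 -0.0012] then shift [-0.0016  0.0022  0.0486] dist 0.049 | shift in present axes [-0.0018  0.0024  0.0486] F [ 0.45  0.58 -0.29] op 0.0602 gf 0.0
```

View pics/g3.png

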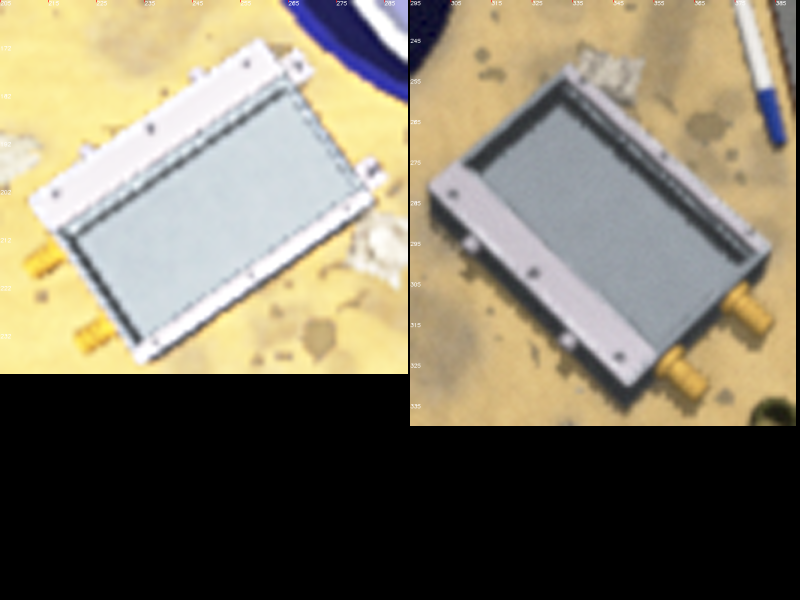

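The manual's scale: shifts go in shares of 62.5 mm and turns go in shares of 2 pi rad. Converting my numbers, 0.02 m is 0.32, 0.007 m is 0.112.

```bash
python3 - <<'E'
from fit import *
M=[(74,104,52),(74,-104,52),(-74,-104,52),(-74,104,52)]
t=px([(28,199),(263,38),(374,199),(141,357)],205,162,4.8);s=px([(220,386),(20,186),(158,67),(360,243)],295,235,4.06)
for o in([(T,M,t)],[(S,M,s)],[(T,M,t),(S,M,s)]): print("trap",pose(o,[.58,.32,.63]))
E
echo '[0,0,0,-0.0256,0.0352,0.32,0.06,0,0,0,0,0,0.32,0.06,0,0,0,0,0,0.112,0.03,0,0,0,0,0,0,0.03,0,0,0,0,0,0,0.03,0,0,0,0,0,0,0.03]' | python3 nudge.py;python3 plan.py .5315 -.226 .009 .058
```

```text
trap (array([0.5847, 0.3248, 0.6369]), array([ 0.1, -0.6, -0.2, -0.5,  0.2, -0.1, -0.2,  1.1]))
trap (array([0.5845, 0.3292, 0.6494]), array([ 0.1,  0.1, -1.2,  0.3,  0.1, -1.2,  0.9,  0.5]))
trap (array([0.5845, 0.3272, 0.6439]), array([-0.6, -0.3, -1.1, -0.5, -0.5, -0.3, -0.7,  1.2, -0.3, -0.5, -1.2,
       -0.5,  0.2, -1.7,  0.8,  0.1]))
t: 16.9
eef_pos: [0.534, -0.2278, 0.0138]
orientation: [0.001, 0.686, 0.727, 0.0]
ft_force: [-0.0, -0.2, -0.1]
opening: 0.0323
grasp_force: 0.0
t 16.9 pos [ 0.534  -0.2278  0.0138] rot [ 0.0011  0.0008 -0.    ] then shift [ 0.0019 -0.0024  0.0048] dist 0.006 | shift in present axes [ 0.0019 -0.0024  0.0048] F [-0.   -0.21 -0.11] op 0.0323 gf 0.0
```

In the tool's units: 0.004 m is 0.064, 0.0015 m is 0.024.

```bash
echo '[0,0,0,0.024,-0.032,0.064,0.02,0,0,0,0,0,0,0.0,0,0,0,0,0,0,0.0,0,0,0,0,0,0,0.0,0,0,0,0,0,0,0.0,0,0,0,0,0,0,0.0]' | python3 nudge.py 55;python3 plan.py .5315 -.226 .009 .058
```

```text
t: 17.65
eef_pos: [0.5313, -0.2259, 0.0089]
orientation: [-0.0, 0.686, 0.727, 0.0]
ft_force: [1.1, 0.8, -1.0]
opening: 0.0119
grasp_force: 55.0
t 17.65 pos [ 0.5313 -0.2259  0.0089] rot [-0.0001 -0.0002  0.    ] then shift [-0.0001  0.0002 -0.0001] dist 0.0 | shift in present axes [-0.0001  0.0002 -0.0001] F [ 1.13  0.82 -1.04] op 0.0119 gf 55.0
```

In the tool's units: -0.06 m is -0.96, -0.05 m is -0.8.

```bash
echo '[0,0,0,0,0,-0.32,0,0,0,0,0,0,-0.8,0,0,0,0,0,0,-0.96,0,0,0,0,0.6112,-0.1248,0,0,0,0,0,0.6112,-0.1248,0,0,0,0,0,0.6112,-0.1248,0,0,0,0,0,0.6112,-0.1248,0,0,0,0,0,0.6112,-0.1248,0,0,0,0,0,0.6112,-0.1248,0,0,0,0,0,0,0,0,0]' | python3 nudge.py
echo '[0,0,0,0.6608,0.1184,0,0,0,0,0,0.6608,0.1184,0,0,0,0,0,0.6608,0.1184,0,0,0,0,0,0.6608,0.1184,0,0,0,0,0,0.6608,0.1184,0,0,0,0,0,0.6608,0.1184,0,0,0,0,-0.0233,0,0,0,0,0,0,-0.0233,0,0,0,0,0,0,-0.0233,0,0,0,0,0,0,-0.0233,0,0,0,0,0,0,0,0,0,0,0]' | python3 nudge.py
cat > tgt.py <<'E'
import sys,subprocess,numpy as np
# tgt.py xr zr theta [y]: rear lower edge in trap frame (mm); cover held with TCP H above underside
xr,zr,th=map(float,sys.argv[1:4]);y=float(sys.argv[4]) if len(sys.argv)>4 else 0.
H=8.9;tx,ty,ps=.5845,.327,.644
x=(xr-60*np.cos(th)+H*np.sin(th))/1e3;z=(zr+60*np.sin(th)+H*np.cos(th))/1e3;y/=1e3
c,s=np.cos(ps),np.sin(ps)
a=[tx+c*x-s*y,ty+s*x+c*y,z,ps,th];print(np.round(a,4))
subprocess.run(["python3","plan.py"]+[str(v) for v in a])
E
python3 tgt.py 39.5 70 .18
```

```text
t: 18.9
eef_pos: [0.4708, 0.0021, 0.1401]
orientation: [0.0, 0.685, 0.728, 0.0]
ft_force: [-0.2, -1.8, -2.1]
opening: 0.0117
grasp_force: 55.0
t: 20.27
eef_pos: [0.5021, 0.2494, 0.1398]
orientation: [0.0, 0.448, 0.894, 0.0]
ft_force: [-1.5, -0.0, -2.8]
opening: 0.0118
grasp_force: 55.0
t 20.27 pos [0.5021 0.2494 0.1398] rot [ 0.1807  0.0005 -0.0019] then shift [0.0126 0.102  0.0326] dist 0.108 | shift in present axes [0.0128 0.0945 0.0504] F [-1.51 -0.01 -2.81] op 0.0118 gf 55.0
[0.5702 0.3162 0.0895 0.644  0.18  ]
```

In the tool's units: 0.034 m is 0.544, 0.0108 m is 0.1728, 0.09 rad / 6.2832 = 0.0143.

```bash
echo '[0.0143,0,-0.0002,0,0,0,0,0.0143,0,-0.0002,0,0,0,0,0,0,0,0.0672,0.544,0.1728,0,0,0,0,0.0672,0.544,0.1728,0,0,0,0,0.0672,0.544,0.1728,0,0,0,0,0,0,0,0,0,0,0,0,0,0,0]' | python3 nudge.py
python3 tgt.py 39.5 60 .18; python3 - <<'E'
from h import *
T,S=manip.capture("top"),manip.capture("scene")
np.savez("top4.npz",**T);np.savez("scene4.npz",**S)
crop(T,205,162,85,78,5,"a.png");crop(S,295,225,95,115,4,"b.png")
A,B=cv2.imread("a.png"),cv2.imread("b.png");E=np.zeros((470,800,3),np.uint8)
E[:390,:415]=A[:,:415];E[:460,417:797]=B;cv2.imwrite("pics/g4.png",E)
E
```

```text
t: 21.15
eef_pos: [0.5693, 0.3165, 0.089]
orientation: [-0.04, 0.445, 0.891, -0.081]
ft_force: [0.1, -1.5, -2.2]
opening: 0.0112
grasp_force: 55.0
t 21.15 pos [0.5693 0.3165 0.089 ] rot [-0.0006  0.0003  0.0001] then shift [-0.0007  0.0023  0.0093] dist 0.01 | shift in present axes [-0.0007  0.0023  0.0093] F [ 0.06 -1.47 -2.24] op 0.0112 gf 55.0
[0.5702 0.3162 0.0795 0.644  0.18  ]
```

View pics/g4.png

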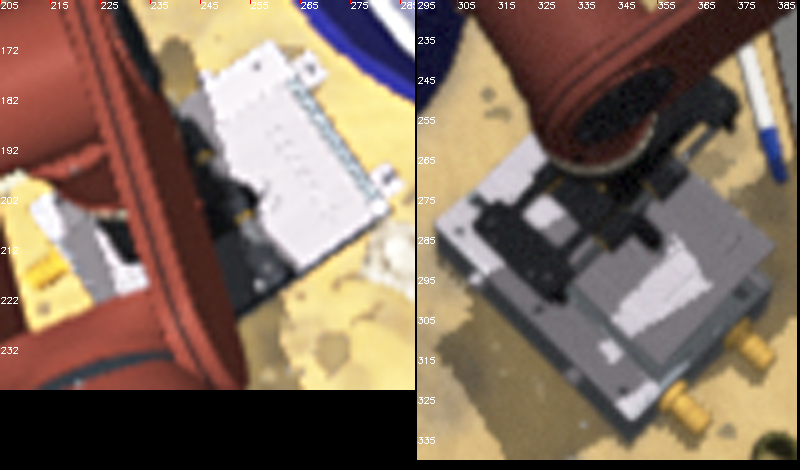

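```bash
python3 - <<'E'
from fit import *
def pr(cam,p,M):
    M=np.array(M)/1e3;c,s=np.cos(p[2]),np.sin(p[2])
    return proj(cam,np.c_[p[0]+c*M[:,0]-s*M[:,1],p[1]+s*M[:,0]+c*M[:,1],M[:,2]])
M=[(40,95,73.4),(-78,95,95),(-78,-95,95),(40,-95,73.4)]
for d in(-3,0,3):
    m=np.array(M)+[0,d,0]
    u=pr(S,(.5845,.3292,.6494),m);v=pr(T,(.5847,.3248,.6369),m)
    print(d,"scene crop",((u-[295,225]+.5)*4+[417,0]).round(0)[:2].tolist(),"top crop",((v-[205,162]+.5)*5).round(0)[2:].tolist())
E
```

```text
-3 scene crop [[657.0, 365.0], [773.0, 242.0]] top crop [[381.0, 212.0], [289.0, 77.0]]
0 scene crop [[660.0, 368.0], [776.0, 245.0]] top crop [[378.0, 215.0], [285.0, 79.0]]
3 scene crop [[663.0, 371.0], [779.0, 248.0]] top crop [[374.0, 217.0], [282.0, 82.0]]
```

In the tool's units: 0.0093 m is 0.1488, 0.0023 m is 0.0368.

```bash
echo '[0,0,0,0,0.0368,0.1488,0,0,0,0,0,0.0224,0.1264,0,0,0,0,0,0,0,0]' | python3 nudge.py; python3 tgt.py 39.5 46 .18
```

```text
t: 21.62
eef_pos: [0.5687, 0.3169, 0.07]
orientation: [-0.041, 0.444, 0.891, -0.081]
ft_force: [-0.0, 0.2, -2.2]
opening: 0.012
grasp_force: 55.0
t 21.62 pos [0.5687 0.3169 0.07  ] rot [-0.0023 -0.0004  0.0019] then shift [-0.0014  0.0016  0.0043] dist 0.005 | shift in present axes [-0.0014  0.0016  0.0043] F [-0.03  0.2  -2.22] op 0.012 gf 55.0
[0.5702 0.3162 0.0655 0.644  0.18  ]
```

In the tool's units: 0.0043 m is 0.0688, 0.0014 m is 0.0224.

```bash
echo '[0,0,0,-0.0112,0.0224,0.0688,0,0,0,0,0,0,0,0]' | python3 nudge.py; echo '[0,0,0,0,0.0112,0.064,0,0,0,0,0,0,0,0]' | python3 nudge.py; echo '[0,0,0,0,0.0064,0.032,0,0,0,0,0,0,0,0]' | python3 nudge.py; python3 tgt.py 39.5 39.5 .18
```

```text
t: 21.88
eef_pos: [0.5705, 0.3171, 0.0665]
orientation: [-0.04, 0.444, 0.891, -0.081]
ft_force: [0.9, -0.3, -3.4]
opening: 0.0115
grasp_force: 55.0
t: 22.12
eef_pos: [0.5703, 0.3171, 0.0624]
orientation: [-0.04, 0.444, 0.891, -0.081]
ft_force: [0.3, -0.1, -2.7]
opening: 0.0117
grasp_force: 55.0
t: 22.38
eef_pos: [0.5705, 0.3172, 0.0606]
orientation: [-0.04, 0.444, 0.891, -0.08]
ft_force: [0.1, 0.4, -2.2]
opening: 0.0118
grasp_force: 55.0
t 22.38 pos [0.5705 0.3172 0.0606] rot [-0.0002  0.0002  0.002 ] then shift [-0.0005 -0.0006  0.0017] dist 0.002 | shift in present axes [-0.0005 -0.0006  0.0017] F [ 0.06  0.43 -2.24] op 0.0118 gf 55.0
[0.5702 0.3162 0.059  0.644  0.18  ]
```

In the tool's units: 0.0015 m is 0.024, 0.0003 m is 0.0048.

```bash
echo '[0,0,0,0,0.0048,0.024,0,0,0,0,0,0,0,0]' | python3 nudge.py; echo '[0,0,0,0,0.0032,0.016,0,0,0,0,0,0,0,0]' | python3 nudge.py;echo '[0,0,0,0,0.0032,0.016,0,0,0,0,0,0,0,0]' | python3 nudge.py; python3 tgt.py 39.5 38 .18
```

```text
t: 22.62
eef_pos: [0.5706, 0.3172, 0.0591]
orientation: [-0.04, 0.444, 0.891, -0.08]
ft_force: [-0.1, -0.5, -1.7]
opening: 0.0116
grasp_force: 55.0
t: 22.88
eef_pos: [0.5706, 0.3172, 0.0581]
orientation: [-0.04, 0.444, 0.891, -0.08]
ft_force: [-1.0, -0.7, -2.0]
opening: 0.0117
grasp_force: 55.0
t: 23.12
eef_pos: [0.5708, 0.3173, 0.0575]
orientation: [-0.04, 0.444, 0.891, -0.08]
ft_force: [-0.2, -0.6, -1.1]
opening: 0.0116
grasp_force: 55.0
t 23.12 pos [0.5708 0.3173 0.0575] rot [0.0002 0.0002 0.002 ] then shift [-0.0005 -0.0011  0.0002] dist 0.001 | shift in present axes [-0.0005 -0.0011  0.0002] F [-0.23 -0.57 -1.06] op 0.0116 gf 55.0
[0.5702 0.3162 0.0575 0.644  0.18  ]
```

In the tool's units: 0.004 m is 0.064, -0.0002 m is -0.0032, -0.001 rad / 6.2832 = -0.0002.

```bash
echo '[0,0,-0.0002,0,-0.0032,-0.0208,0,0,0,0,-0.0032,0.064,-0.0112,0,0,0,0,-0.0032,0.064,-0.0112,0,0,0,0,0,0,0,0]' | python3 nudge.py; python3 tgt.py 52 39.2 .18;echo '[0,0,0,0,0.048,-0.008,0,0,0,0,0,0,0,0]' | python3 nudge.py; python3 tgt.py 52 39.2 .18
```

```text
t: 23.62
eef_pos: [0.5777, 0.3221, 0.0584]
orientation: [-0.04, 0.444, 0.892, -0.08]
ft_force: [-0.3, -0.7, -2.0]
opening: 0.0116
grasp_force: 55.0
t 23.62 pos [0.5777 0.3221 0.0584] rot [0.0002 0.0002 0.003 ] then shift [-0.0001  0.0028 -0.0009] dist 0.003 | shift in present axes [-0.0001  0.0028 -0.0009] F [-0.32 -0.66 -2.  ] op 0.0116 gf 55.0
[0.5802 0.3237 0.0587 0.644  0.18  ]
t: 23.88
eef_pos: [0.5785, 0.3228, 0.058]
orientation: [-0.041, 0.444, 0.891, -0.082]
ft_force: [-4.8, -3.9, -0.1]
opening: 0.0115
grasp_force: 55.0
t 23.88 pos [0.5785 0.3228 0.058 ] rot [-0.0043 -0.0003  0.0028] then shift [-0.0003  0.0017 -0.001 ] dist 0.002 | shift in present axes [-0.0003  0.0017 -0.001 ] F [-4.83 -3.87 -0.1 ] op 0.0115 gf 55.01
[0.5802 0.3237 0.0587 0.644  0.18  ]
```

In the tool's units: 0.004 m is 0.064, -0.0007 m is -0.0112.

```bash
echo '[0,0,0,0,0.064,-0.0112,0,0,0,0,0,0.064,-0.0112,0,0,0,0,0,0,0,0]' | python3 nudge.py; python3 tgt.py 60 39.2 .18
```

```text
t: 24.25
eef_pos: [0.5841, 0.327, 0.0579]
orientation: [-0.042, 0.444, 0.891, -0.083]
ft_force: [-9.1, -5.7, 3.1]
opening: 0.0118
grasp_force: 55.0
t 24.25 pos [0.5841 0.327  0.0579] rot [-0.0072 -0.0005  0.0027] then shift [-0.0003  0.0027 -0.0013] dist 0.003 | shift in present axes [-0.0003  0.0027 -0.0013] F [-9.09 -5.71  3.09] op 0.0118 gf 55.01
[0.5865 0.3285 0.0587 0.644  0.18  ]
```

In the tool's units: 0.003 m is 0.048, -0.0009 m is -0.0144.

```bash
echo '[0,0,0,0,0.048,-0.0144,0,0,0,0,0,0,0,0]' | python3 nudge.py; python3 tgt.py 60 39.2 .18
```

```text
t: 24.5
eef_pos: [0.586, 0.3285, 0.058]
orientation: [-0.042, 0.444, 0.891, -0.084]
ft_force: [-9.3, -6.8, 3.1]
opening: 0.0117
grasp_force: 55.0
t 24.5 pos [0.586  0.3285 0.058 ] rot [-0.0087 -0.0006  0.0027] then shift [-0.0003  0.0004 -0.0008] dist 0.001 | shift in present axes [-0.0003  0.0004 -0.0008] F [-9.32 -6.76  3.06] op 0.0117 gf 55.01
[0.5865 0.3285 0.0587 0.644  0.18  ]
```

In the tool's units: 0.0027 m is 0.0432, -0.0004 m is -0.0064, -0.045 rad / 6.2832 = -0.0072.

```bash
echo '[-0.0072,0,0,0,-0.0064,0.0432,0,-0.0072,0,0,0,-0.0064,0.0432,0,0,0,0,0,0,0,0]' | python3 nudge.py; python3 tgt.py 60 38 .09
```

```text
t: 24.88
eef_pos: [0.5844, 0.3273, 0.0528]
orientation: [-0.022, 0.445, 0.894, -0.043]
ft_force: [-9.0, -6.7, 1.2]
opening: 0.0114
grasp_force: 55.0
t 24.88 pos [0.5844 0.3273 0.0528] rot [-0.0075 -0.0009  0.0026] then shift [-0.0003  0.001   0.0005] dist 0.001 | shift in present axes [-0.0003  0.001   0.0005] F [-9.01 -6.71  1.18] op 0.0114 gf 55.02
[0.5853 0.3276 0.0523 0.644  0.09  ]
```

In the tool's units: 0.0027 m is 0.0432, -0.045 rad / 6.2832 = -0.0072.

```bash
echo '[-0.0072,0,0,0,0,0.0432,0,-0.0072,0,0,0,0,0.0432,0,0,0,0,0,0,0,0]' | python3 nudge.py; python3 tgt.py 60 38 0
```

```text
t: 25.25
eef_pos: [0.584, 0.327, 0.0473]
orientation: [-0.002, 0.446, 0.895, -0.003]
ft_force: [-9.0, -6.9, 3.3]
opening: 0.0113
grasp_force: 55.0
t 25.25 pos [0.584  0.327  0.0473] rot [-0.0075 -0.0012  0.0026] then shift [-0.0003  0.0004  0.0004] dist 0.001 | shift in present axes [-0.0003  0.0004  0.0004] F [-8.97 -6.9   3.31] op 0.0113 gf 55.02
[0.5845 0.327  0.0469 0.644  0.    ]
```

In the tool's units: 0.001 m is 0.016, -0.01 rad / 6.2832 = -0.0016.

```bash
echo '[-0.0016,0,0,0,0,0.016,0,0,0,0,0,0,0,0]' | python3 nudge.py; python3 tgt.py 60 38 0; echo '[0,0,0,0,-0.064,0,0,0,0,0,0,-0.064,0,0,0,0,0,0,0,0,0]' | python3 nudge.py; python3 tgt.py 52 38 0
```

```text
t: 25.5
eef_pos: [0.5841, 0.327, 0.047]
orientation: [-0.0, 0.446, 0.895, 0.001]
ft_force: [-12.5, -8.7, 8.3]
opening: 0.0112
grasp_force: 55.0
t 25.5 pos [0.5841 0.327  0.047 ] rot [ 0.0013 -0.0012  0.0029] then shift [-0.0003  0.0003  0.0001] dist 0.0 | shift in present axes [-0.0003  0.0003  0.0001] F [-12.51  -8.67   8.35] op 0.0112 gf 55.02
[0.5845 0.327  0.0469 0.644  0.    ]
t: 25.88
eef_pos: [0.5792, 0.3234, 0.047]
orientation: [0.001, 0.446, 0.895, 0.003]
ft_force: [-5.5, -4.2, 3.4]
opening: 0.0114
grasp_force: 55.1
t 25.88 pos [0.5792 0.3234 0.047 ] rot [ 0.0056 -0.0009  0.0028] then shift [-0.0003 -0.0015  0.0001] dist 0.002 | shift in present axes [-0.0003 -0.0015  0.0001] F [-5.46 -4.16  3.4 ] op 0.0114 gf 55.07
[0.5781 0.3222 0.0469 0.644  0.    ]
```

In the tool's units: -0.003 m is -0.048.

```bash
echo '[0,0,0,0,-0.048,0,0,0,0,0,0,0,0,0]' | python3 nudge.py; python3 tgt.py 52 38 0; echo '[0,0,0,0,-0.024,-0.008,0,0,0,0,0,0,0,0]' | python3 nudge.py; python3 tgt.py 52 38 0
```

```text
t: 26.12
eef_pos: [0.5785, 0.3228, 0.0472]
orientation: [0.002, 0.446, 0.895, 0.005]
ft_force: [-1.2, 0.4, -0.7]
opening: 0.0114
grasp_force: 55.1
t 26.12 pos [0.5785 0.3228 0.0472] rot [ 0.0104 -0.0005  0.0027] then shift [-0.0002 -0.0006  0.0003] dist 0.001 | shift in present axes [-0.0002 -0.0007  0.0003] F [-1.18  0.41 -0.71] op 0.0114 gf 55.08
[0.5781 0.3222 0.0469 0.644  0.    ]
t: 26.38
eef_pos: [0.5784, 0.3227, 0.0478]
orientation: [0.003, 0.446, 0.895, 0.006]
ft_force: [3.0, 3.7, -4.0]
opening: 0.0116
grasp_force: 55.0
t 26.38 pos [0.5784 0.3227 0.0478] rot [ 0.0136 -0.0003  0.0028] then shift [-0.0002 -0.0006  0.0009] dist 0.001 | shift in present axes [-0.0002 -0.0006  0.0009] F [ 3.03  3.65 -4.02] op 0.0116 gf 55.03
[0.5781 0.3222 0.0469 0.644  0.    ]
```

In the tool's units: -0.06 m is -0.96, -0.05 m is -0.8.

```bash
echo '[0,0,0,0,0.0192,0.0048,0,0,0,0,0,0,0,0.04,0,0,0,0,0,0,0.04,0,0,0,0,0,0,0.04,0,0,0,0,0,0,0.04,0,0,0,0,0,-0.48,0.04,0,0,0,0,0,-0.8,0.04,0,0,0,0,0,-0.96,0.04,0,0,0,0,0,-0.96,0.04,0,0,0,0,0,-0.96,0.04,0,0,0,0,0,0,0.04]' | python3 nudge.py
echo '[0,0,0,0,-0.96,0,0.04,0,0,0,0,-0.96,0,0.04,0,0,0,0,-0.96,0,0.04,0,0,0,0,-0.96,0,0.04,0,0,0,0,0,0,0.04]' | python3 nudge.py
python3 - <<'E'
from h import *
T,S=manip.capture("top"),manip.capture("scene")
np.savez("top5.npz",**T);np.savez("scene5.npz",**S)
crop(T,165,162,125,85,3,"a.png");crop(S,295,225,105,140,4,"b.png")
A,B=cv2.imread("a.png"),cv2.imread("b.png");E=np.zeros((560,800,3),np.uint8)
E[:255,:375]=A;E[:560,377:797]=B;cv2.imwrite("pics/g5.png",E)
P=cloud(T)
E
```

```text
t: 27.75
eef_pos: [0.5789, 0.3219, 0.3154]
orientation: [0.006, 0.446, 0.895, 0.009]
ft_force: [0.5, -0.1, 0.3]
opening: 0.0398
grasp_force: 0.0
t: 28.38
eef_pos: [0.3816, 0.1745, 0.3035]
orientation: [0.002, 0.446, 0.895, 0.004]
ft_force: [-0.1, 0.6, -0.5]
opening: 0.0403
grasp_force: 0.0
```

View pics/g5.png

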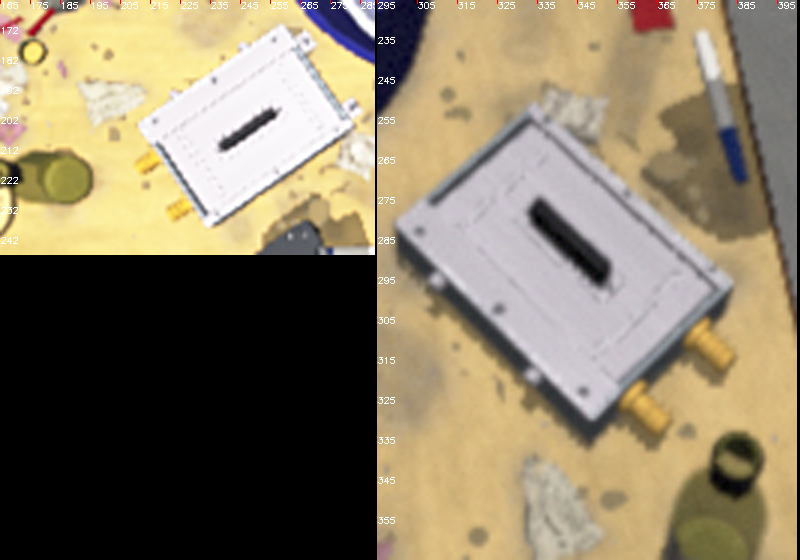

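The cover lies between the lip and keeper with its grip in the middle, at (570,240). The bottle stands at (735,470), and the scraper end shows at (652,15). I'll check with depth that the cover is flat, then hand in.

```bash
python3 - <<'E'
from h import *
for n in("top5","scene5"):
    P=cloud(dict(np.load(n+".npz"))).reshape(-1,3);d=P[:,:2]-[.5845,.327];c,s=np.cos(.644),np.sin(.644)
    x=d@[c,s];y=d@[-s,c];m=(abs(x+.01)<.045)&(abs(y)<.085)&(abs(P[:,2]-.042)<.012)
    k=np.linalg.lstsq(np.c_[x,y,np.ones_like(x)][m],P[m,2],rcond=None)[0];print(n,m.sum(),k.round(4),"flat z should be .042")
    g=(abs(x)<.05)&(abs(y)<.06)&(P[:,2]>.062)&(P[:,2]<.085);print("grip",g.sum(),x[g].mean().round(4),y[g].mean().round(4))
    for q in((x<-.065)&(x>-.072)&(abs(y)<.09),(x>.05)&(x<.07)&(abs(y)<.09)): print(np.median(P[q&(P[:,2]>.02)&(P[:,2]<.08),2]).round(4))
E
```

```text
top5 1110 [ 0.0068 -0.0005  0.0426] flat z should be .042
grip 82 -0.0088 -0.0011
0.0518
0.0514
scene5 1462 [0.0149 0.0014 0.0421] flat z should be .042
grip 119 -0.0055 0.0025
0.0504
0.0512
```

```bash
python3 -c "
from station import manip
print(manip.finish_job())"
```

```text
the job is handed in; nothing more can be done
None
```

The job is handed in at about 28 s, though the call returned no verdict: the bottle stands upright and the scraper lies on the table, both clear of the trap, and depth readings show the cover lying flat on its ledges under the lip and keeper.

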